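# Put the diagnostic lens back in its case, wide face up

## Robot

A 6-joint arm with a two-finger parallel gripper is mounted at the origin on the work surface. World frame = base frame: x ahead of the robot, y to its left, z up, the work surface at z = 0. Lengths are in m, angles in rad, forces in N, time in s.
With the tool pointing down it reaches from about 0.375 to 0.825 m from the base axis. Payload 5.5 kg.
Tool frame: the origin (TCP) lies between the finger pads; the fingertips stand 14 mm ahead of it and the grasp point (between the pads) lies 5 mm behind it; z points along the fingers, y is the direction in which the jaws open and shut (so a half turn about z gives the same grasp; the last joint's range is limited). The gripper opens to 85 mm and grips with 20 to 120 N. Pads are 22 mm wide; open, the fingers measure 114 mm over their backs; the gripper's body (76 mm by 85 mm) begins 54 mm behind the grasp point. The pads swing forward as they close: fully open they stand 13 mm farther back than shut.
Start: joints at [1.239, 0.314, -0.047, 1.21, 0, 1.571], TCP at [0.195, 0.567, 0.245] pointing down, gripper open.
Joint ranges: [-2.67, 2.67], [-0.69, 1.73], [-1.03, 1.25], [-2.08, 2.16], [-1.42, 1.45], [-3.14, 3.14]. Speed limits (rad/s): [2.39, 2.39, 3.01, 3.14, 3.14, 3.14].

## Interface

Orientations are given as a unit quaternion [w, x, y, z].
In Python, from workcell import env, vision, job gives the robot as it stands.
- The arm moves only by the tool servo_tool, never from a script. Its argument "plan" is a list of rows, each a list of 3 entries, a list of its own where there are three numbers: the shift along the tool's x, y, z in units of 25 mm (1.0 is 25 mm), then the turn about the tool's z in rad, then the finger opening in mm, from 0 to 85.4. A call has 1 to 8 rows; each row is the pose to reach, as a shift and turn from the pose commanded when the call began, along the tool's axes at that moment; what a row does not reach only later rows make up. A row lasts 1/8 s, in which the tool goes at most 62.5 mm and 10.7 degrees, less where a joint would pass 70% of its speed; a pose out of reach is approached as far as the arm can. A call with a gripper value outside its range is refused whole. The fingers move at their own pace and stop on an object; "squeeze" is the grip in N (left out, the last holds). Time passes only in rows, so rows that repeat a pose let the fingers close. It gives the time, the measured TCP pose, the force and the opening at its end, in the units of the state.
- env.get_obs(): the state, without advancing time (a new reading comes with each control period).
- vision.read_camera(name): name is "side" or "top"; returns the picture (480x640x3 uint8, red, green, blue); there is no depth.
- vision.camera_info(name): a dict with "fx", "fy", "cx", "cy" (pixels), "world_from_camera" (4x4, takes a point from camera to world coordinates). Camera axes: x right, y up, looking along -z (the intrinsics and any distortion apply to the point x, -y, -z); pixel columns grow to the right and rows downward; lengths in m; the calibration is good to about 2 mm. A picture is of the moment at which its call begins. camera_info takes no time and is no camera call.
- job.close_job(): hands the job in, once; it reports no verdict.
The state is a dict: "time": time; "qpos": joint angles; "joint_velocities": joint speeds; "effort": joint torques, N m; "position": TCP position; "ee_rot": TCP orientation; "wrist_force": force on the tool from outside, world axes, zero at the start; "moment": the same for the moment, N m; "grip_width": finger opening in m.
Only numpy, scipy, OpenCV 4.12 (cv2) and the standard library are available. Lean on these libraries where they do the work, as an engineer would, in place of code of your own. Each camera call takes 0.05 s, during which the arm holds its last target. There are 200 camera calls.

## Task

Two equal large diagnostic lenses lie on the grey mat. Take the one that lies wide face up, on its narrow eye end, and put it in the larger pocket of the lens case: still wide face up, narrow end fully down in the pocket, wide ring resting flat on the case. Lower it in rather than dropping it, let go, and leave the lens lying wide face down and the drop bottle where they are.

Things in the scene. Friction and masses are not known exactly. Their poses are not given: they have to be found in the camera images.
- lens_center (a point): Lens to put away, loose, about 70 g: stepped aluminium ring with glass faces, 30 mm high. Upper part: wide ring, 50 mm diameter, 16 mm high, three black bands. Lower part: narrow end, 32 mm diameter, 14 mm high, foot tapering to 26 mm. Stands on its narrow end on the mat (3 mm thick). Point: on its axis, 15 mm above its foot, 1 mm above the wide ring's underside. z: up out of the wide face.
- pocket (a point): Centre of the mouth of the larger pocket (round, 40 mm diameter, 18 mm deep, upright) in the case's flat top. Case: fixed light grey plastic block on the table, 120 x 210 mm, 26 mm high, any yaw. A seated lens has its point 1 mm above this one. z up; y along the long side towards the smaller, 24 mm pocket, centred 102 mm away. Case edges: 58 mm towards -y, 60 mm towards +x and -x.
- face_down_lens_center (a point): The other large lens, loose, on the mat: same size and material, but lying wide face down, narrow 32 mm end up. Leave it alone. This point lies on its axis, 15 mm above its underside; z up.
- drops_center (a point): A small closed white drop bottle standing on the mat, loose, 26 mm in diameter, 55 mm high. Leave it alone. This point lies on its axis, half-way up; z up.
Things that resemble listed ones, but are neither listed nor needed, are in the scene too. Leave any pink look-alike of the part that bears pocket alone.

How it is judged:
By the outcome, as a careful person would: the job done as asked, in the order asked, and still so for the second after the job is handed in, with the robot touching nothing.
It also fails if it takes over 35 s, if anything falls off the work surface, if the arm or the gripper's body presses on something with over 40 N, if the wrist force passes 120 N, or if a joint passes its speed limit or range.

## Working session

There is one attempt and no reset: what is moved stays moved. The work goes in short steps, Python scripts to look and compute and a tool call to move; the robot and the scene stay as the last step left them, time stands still between calls to the robot, and variables do not carry over. Pictures are saved under pics/ and viewed, about 8 in all and at most 12, crops included, and the job is handed in when it is done.

Besides the shell and the picture viewer there is one more tool, called as a command line: name --argument value ..., lists and objects as JSON in quotes. servo_tool: Moves the arm, as the interface text tells. Its arguments: {"type":"object","properties":{"plan":{"type":"array"},"squeeze":{"type":"number"}},"required":["plan"]}

```bash
mkdir -p pics; ls
python3 - <<'E'
from workcell import env, vision
import cv2
print(env.get_obs())
for n in("top","side"):
    cv2.imwrite(f"pics/{n}0.png",vision.read_camera(n)[:,:,::-1]); print(n,vision.camera_info(n))
E
```

```text
pics
{'time': 0.0, 'qpos': array([ 1.23898797e+00,  3.14227683e-01, -4.80327090e-02,  1.21020271e+00,
       -3.62649119e-05,  1.57080345e+00]), 'joint_velocities': array([ 0.00052197, -0.00029655,  0.00073358,  0.00019758, -0.00118953,
        0.00063202]), 'effort': array([ 3.39633270e-04, -5.39592254e+01,  3.39746153e+01,  1.93459005e-02,
        1.59314795e-04,  2.02981973e-06]), 'position': array([0.1952895 , 0.56676605, 0.24445388]), 'ee_rot': array([-1.19742846e-04,  1.65147602e-01,  9.86268510e-01, -8.24940618e-04]), 'wrist_force': array([0.17271762, 0.23261408, 0.23685236]), 'moment': array([-0.00171873,  0.00572515, -0.03103524]), 'grip_width': 0.08511816891641613}
top {'fx': 492.9965678464844, 'fy': 492.9965678464844, 'cx': 315.24980631542473, 'cy': 236.5141193007189, 'world_from_camera': array([[ 0.01820103,  0.98828396, -0.15153724,  0.37866648],
       [-0.99917022,  0.01245555, -0.03877801, -0.04052683],
       [-0.03643621,  0.1521173 ,  0.9876906 ,  0.82188571],
       [ 0.        ,  0.        ,  0.        ,  1.        ]])}
side {'fx': 455.93567120142797, 'fy': 455.93567120142797, 'cx': 317.2355001057225, 'cy': 238.87381542470644, 'world_from_camera': array([[ 0.99441444,  0.06374469, -0.08412216,  0.39820162],
       [-0.10536486,  0.55289449, -0.82656272, -0.71468419],
       [-0.00617831,  0.83080943,  0.55652271,  0.53801344],
       [ 0.        ,  0.        ,  0.        ,  1.        ]])}
```

View pics/top0.png

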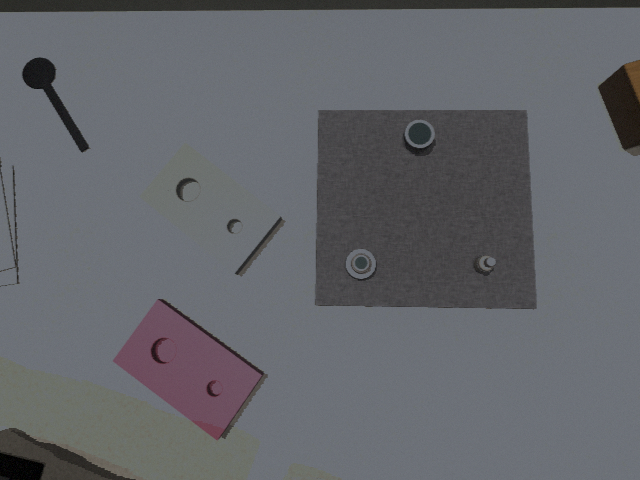

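View pics/side0.png

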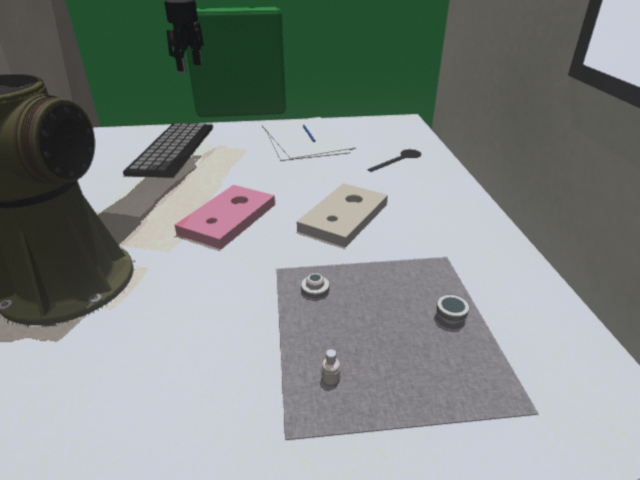

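The top view shows two lenses: (420,134), with a wide glass face, a rim and no step, and (361,264), with a narrow end rising from a wider ring. In the side view they are at (452,309) and (315,285). The first is the face-up one. The grey case has its larger pocket at (189,190) and its smaller one at (235,227). The bottle is at (486,264), and the pink case is a decoy. I'll confirm this in one enlarged crop and measure.

```bash
cat > h.py <<'E'
import numpy as np
from workcell import env, vision
def ray(n,u,v):
    i=vision.camera_info(n); T=i["world_from_camera"]
    d=T[:3,:3]@np.array([(u-i["cx"])/i["fx"],-(v-i["cy"])/i["fy"],-1]); return T[:3,3],d
def at(n,u,v,z):
    o,d=ray(n,u,v); return o+d*(z-o[2])/d[2]
def pix(n,p):
    i=vision.camera_info(n); T=i["world_from_camera"]; c=T[:3,:3].T@(np.asarray(p)-T[:3,3])
    return np.array([i["cx"]-i["fx"]*c[0]/c[2], i["cy"]+i["fy"]*c[1]/c[2]])
E
python3 - <<'E'
import cv2
from h import *
t=cv2.imread("pics/top0.png"); s=cv2.imread("pics/side0.png")
def crop(im,u,v,r=25,k=6):
    c=im[v-r:v+r,u-r:u+r]; c=cv2.convertScaleAbs(c,alpha=1.6 if im is t else 1); return cv2.resize(c,None,fx=k,fy=k,interpolation=cv2.INTER_CUBIC)
a=np.hstack([crop(t,420,134),crop(t,205,205,40,3.75)])
b=np.hstack([crop(s,452,309),crop(s,345,212,50,3)])
cv2.imwrite("pics/crop0.png",np.vstack([a,b]))
E
```

```text
(no output)
```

View pics/crop0.png

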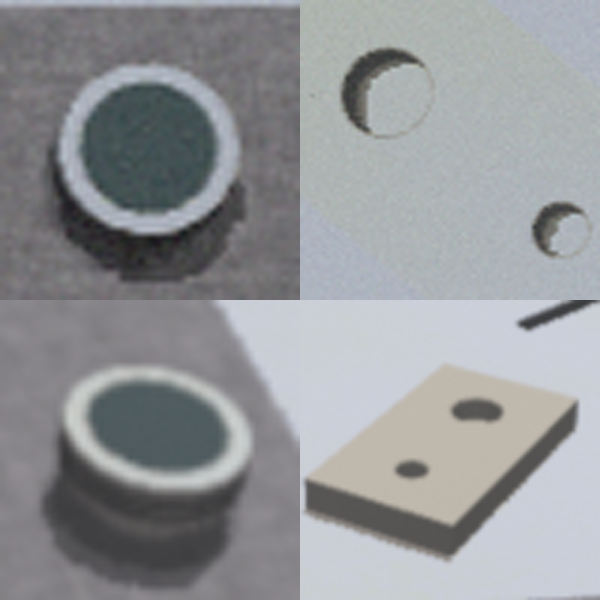

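The crop confirms it: the lens at top (419.9,134.2) / side (453.2,305.7) has its wide face up with the narrower part in shadow below. The grey case's larger pocket is at top (188.5,189.8) / side (354,199).

Run:
```python
from h import *
for nm,z,t,s in [("lens",.033,(419.9,134.2),(453.2,305.7)),("pocket",.026,(188.5,189.8),(354,199)),("small",.026,(234.9,226.2),(332.3,218.5)),("down",.033,(361,263),(316,280)),("drop",.058,(488,262),None)]:
    print(nm,at("top",*t,z).round(4),at("side",*s,z).round(4) if s else "")
p=at("top",419.9,134.2,.033);i=vision.camera_info("top");print("lens dia",183/6/i["fx"]*.77)
```

```text
lens [ 0.6737 -0.1803  0.033 ] [ 0.6739 -0.1844  0.033 ]
pocket [0.5772 0.2046 0.026 ] [0.5778 0.2012 0.026 ]
small [0.5163 0.1237 0.026 ] [0.5163 0.1207 0.026 ]
down [ 0.4577 -0.0836  0.033 ] [ 0.4587 -0.0933  0.033 ]
drop [ 0.4596 -0.2769  0.058 ] 
lens dia 0.04763724847535462
```

servo_tool --plan '[[[-27.87,-22.09,0],0,85],[[-27.87,-22.09,0],0,85],[[-27.87,-22.09,0],0,85],[[-27.87,-22.09,0],0,85],[[-27.87,-22.09,0],0,85],[[-27.87,-22.09,0],0,85],[[-27.87,-22.09,0],0,85],[[-27.87,-22.09,0],0,85]]' --squeeze 40

```text
time: 1.1
position: [0.4654, 0.1441, 0.2452]
ee_rot: [-0.0, 0.165, 0.986, 0.0]
wrist_force: [1.2, 1.3, 0.7]
grip_width: 0.0852
```

```bash
cat >> h.py <<'E'
from scipy.spatial.transform import Rotation
def go(p):
    o=env.get_obs(); R=Rotation.from_quat(o["ee_rot"],scalar_first=True)
    print("t",o["time"],"pos",o["position"].round(4),"yaw/y-axis",R.apply([0,1,0]).round(3),"z",R.apply([0,0,1]).round(3),"F",o["wrist_force"].round(1),"w",o["grip_width"].round(4),"q",o["qpos"].round(2))
    print("units",(R.inv().apply(np.asarray(p)-o["position"])/.025).round(2))
E
python3 -c "
from h import *
go([.674,-.182,.12])"
```

```text
Traceback (most recent call last):
  File "h.py", line 14, in go
    print("t",o["time"],"pos",o["position"].round(4),"yaw/y-axis",R.apply([0,1,0]).round(3),"z",R.apply([0,0,1]).round(3),"F",o["wrist_force"].round(1),"w",o["grip_width"].round(4),"q",o["qpos"].round(2))
                                                                                                                                                            ^^^^^^^^^^^^^^^^^^^^^
AttributeError: 'float' object has no attribute 'round'
```

servo_tool --plan '[[[-12.14,-9.62,0],0,85],[[-12.14,-9.62,0],0,85],[[-12.14,-9.62,2],0,85],[[-12.14,-9.62,4],0,85],[[-12.14,-9.62,5.8],0,85],[[-12.14,-9.62,5.8],0,85],[[-12.14,-9.62,5.8],0,85],[[-12.14,-9.62,5.8],0,85]]'

```text
time: 2.1
position: [0.6715, -0.1823, 0.0953]
ee_rot: [-0.003, 0.167, 0.986, 0.0]
wrist_force: [-0.3, 0.8, 0.1]
grip_width: 0.0851
```

```bash
sed -i 's/o\["grip_width"\].round(4)/round(o["grip_width"],4)/' h.py
python3 - <<'E'
from h import *
import cv2
go([.674,-.182,.036])
o=env.get_obs()
a=vision.read_camera("top")[:,:,::-1]; b=vision.read_camera("side")[:,:,::-1]
print(pix("top",o["position"]),pix("side",o["position"]))
f=lambda im,u,v,r,k: cv2.resize(im[v-r:v+r,u-r:u+r],None,fx=k,fy=k,interpolation=cv2.INTER_CUBIC)
cv2.imwrite("pics/a1.png",np.hstack([cv2.convertScaleAbs(f(a,420,120,66,3),alpha=1.6),f(b,452,280,66,3)]))
E
```

```text
t 2.1 pos [ 0.6715 -0.1823  0.0953] yaw/y-axis [ 0.329  0.944 -0.001] z [-0.006  0.001 -1.   ] F [-0.3  0.8  0.1] w 0.0851 q [-0.26  0.58  0.01  1.01 -0.    0.07]
units [-0.1   0.05  2.37]
[428.31382704 121.08041556] [457.63670063 274.91288901]
```

View pics/a1.png

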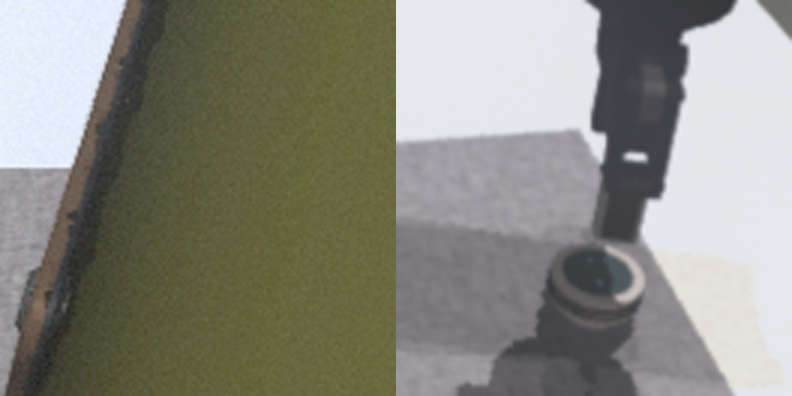

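Run:
```python
from h import *
from workcell import env
o=env.get_obs()["position"]
for z in (.08,.085,.09,.095,.1): print(z,pix("side",[.6715-.329*.045,-.1823-.944*.045,z]))
```

```text
0.08 [456.54994391 301.20522461]
0.085 [457.1002932  298.67053151]
0.09 [457.65517321 296.11497169]
0.095 [458.21464012 293.53828639]
0.1 [458.77875105 290.94021258]
```

servo_tool --plan '[[[-0.1,0.05,1.0],0,85],[[-0.1,0.05,1.6],0,85],[[-0.1,0.05,1.6],0,85],[[-0.1,0.05,1.6],0,85]]'

```text
time: 2.7
position: [0.6765, -0.1796, 0.0615]
ee_rot: [0.001, 0.165, 0.986, -0.0]
wrist_force: [0.2, -0.7, 0.2]
grip_width: 0.0849
```

```bash
python3 -c "
from h import *
go([.674,-.182,.031])"
```

```text
t 2.7 pos [ 0.6765 -0.1796  0.0615] yaw/y-axis [0.325 0.946 0.   ] z [ 0.001 -0.    -1.   ] F [ 0.2 -0.7  0.2] w 0.0849 q [-0.26  0.61 -0.02  0.94  0.    0.07]
units [ 0.07 -0.13  1.22]
```

servo_tool --plan '[[[0.07,-0.12,0.6],0,85],[[0.07,-0.12,1.2],0,85],[[0.07,-0.12,1.2],0,85],[[0.07,-0.12,1.2],0,70],[[0.07,-0.12,1.2],0,60]]'

```text
time: 3.32
position: [0.6739, -0.1823, 0.0307]
ee_rot: [0.0, 0.165, 0.986, -0.0]
wrist_force: [0.0, 0.4, 0.6]
grip_width: 0.0603
```

```bash
python3 -c "
from h import *
go([.674,-.182,.031])"
```

```text
t 3.325 pos [ 0.6739 -0.1823  0.0307] yaw/y-axis [0.326 0.945 0.   ] z [ 0.001 -0.    -1.   ] F [0.  0.4 0.6] w 0.0603 q [-0.26  0.64 -0.06  0.88 -0.    0.07]
units [-0.    0.01 -0.01]
```

servo_tool --plan '[[[0,0,0],0,50],[[0,0,0],0,44],[[0,0,0],0,40],[[0,0,0],0,40],[[0,0,0],0,40]]' --squeeze 40

```text
time: 3.95
position: [0.6742, -0.1823, 0.0311]
ee_rot: [0.001, 0.165, 0.986, -0.0]
wrist_force: [0.1, 0.1, 6.1]
grip_width: 0.0472
```

Run:
```python
from h import *
import cv2
go([.674,-.182,.031])
b=vision.read_camera("side")[:,:,::-1]
p=np.array(env.get_obs()["position"])
for z in(.016,.020,.024): print(z,pix("side",[p[0]-.325*.028,p[1]-.945*.028,z]))
u,v,r=455,295,45
cv2.imwrite("pics/a2.png",cv2.resize(b[v-r:v+r,u-r:u+r],None,fx=6,fy=6,interpolation=cv2.INTER_CUBIC))
```

```text
t 3.95 pos [ 0.6742 -0.1823  0.0311] yaw/y-axis [0.326 0.945 0.   ] z [ 0.002 -0.    -1.   ] F [0.1 0.1 6.1] w 0.0472 q [-0.26  0.64 -0.06  0.88  0.    0.07]
units [0.01 0.01 0.01]
0.016 [451.49125862 324.27731998]
0.02 [451.88581142 322.45947355]
0.024 [452.2827815  320.63048987]
```

View pics/a2.png

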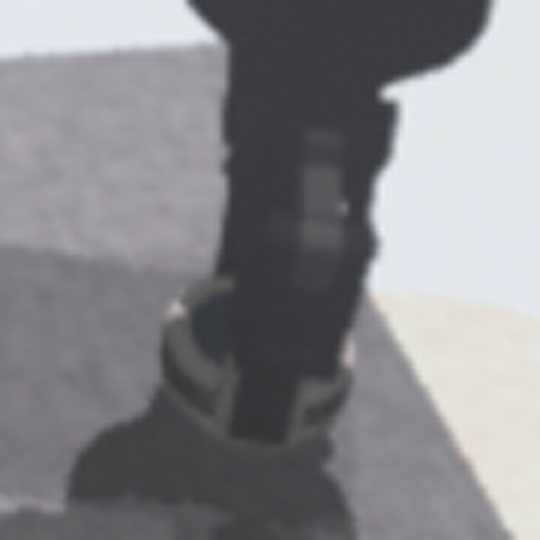

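The side view shows the lens between the fingers, with the near tip at crop (260,440), which is z≈18 mm. That is only about 1 mm above the ring's underside, so I'll regrip about 3 mm higher to clear the case top.

servo_tool --plan '[[[0,0,0],0,58],[[0,0,0],0,58],[[0,0,-0.12],0,58],[[0,0,-0.12],0,58],[[0,0,-0.12],0,48],[[0,0,-0.12],0,42],[[0,0,-0.12],0,40],[[0,0,-0.12],0,40]]' --squeeze 40

```text
time: 5.0
position: [0.6738, -0.1822, 0.0338]
ee_rot: [0.0, 0.165, 0.986, -0.0]
wrist_force: [-0.7, 0.6, 4.7]
grip_width: 0.0468
```

servo_tool --plan '[[[0,0,-0.4],0,40],[[0,0,-1.0],0,40],[[0,0,-1.6],0,40],[[0,0,-2.2],0,40],[[0,0,-2.2],0,40],[[0,0,-2.2],0,40]]'

```text
time: 5.75
position: [0.6733, -0.1821, 0.0882]
ee_rot: [-0.0, 0.165, 0.986, 0.0]
wrist_force: [0.3, 0.6, -0.8]
grip_width: 0.0471
```

Run:
```python
from h import *
import cv2
go([.5775,.203,.1])
b=vision.read_camera("side")[:,:,::-1]
p=np.array(env.get_obs()["position"])
u,v=pix("side",p).astype(int); r=45; print(u,v)
cv2.imwrite("pics/a3.png",cv2.resize(b[v-r:v+r,u-r:u+r],None,fx=6,fy=6,interpolation=cv2.INTER_CUBIC))
```

```text
t 5.75 pos [ 0.6733 -0.1821  0.0882] yaw/y-axis [ 0.326  0.945 -0.   ] z [-0.  0. -1.] F [ 0.3  0.6 -0.8] w 0.0471 q [-0.26  0.59  0.    0.99  0.    0.07]
units [ 8.64 13.32 -0.47]
457 278
```

View pics/a3.png

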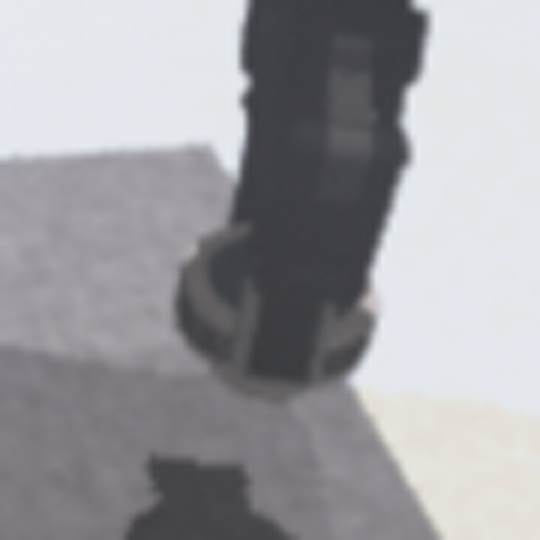

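Lifted: the wrist carries about 0.8 N and the lens is held roughly level, with the near tip at crop (280,378), just above the ring's lower edge. Now over to the pocket.

servo_tool --plan '[[[1.2,1.8,-0.3],0,40],[[2.5,3.85,-0.4],0,40],[[3.8,5.85,-0.4],0,40],[[5.0,7.7,-0.4],0,40],[[6.2,9.55,-0.4],0,40],[[7.2,11.1,-0.4],0,40],[[8.1,12.5,-0.4],0,40],[[8.64,13.32,0],0,40]]'

```text
time: 6.8
position: [0.5772, 0.2052, 0.0882]
ee_rot: [0.0, 0.164, 0.986, 0.0]
wrist_force: [1.6, 0.5, -0.2]
grip_width: 0.0469
```

servo_tool --plan '[[[0,0,0],0,40],[[0,0,0],0,40],[[0,0,0],0,40]]'

```text
time: 7.18
position: [0.5781, 0.202, 0.0884]
ee_rot: [0.0, 0.166, 0.986, -0.0]
wrist_force: [0.3, -0.0, 0.1]
grip_width: 0.0471
```

Run:
```python
from h import *
import cv2
go([.5775,.203,.062])
b=vision.read_camera("side")[:,:,::-1];a=vision.read_camera("top")[:,:,::-1]
u,v,r=350,195,50
k=lambda im,u,v:cv2.resize(im[v-r:v+r,u-r:u+r],None,fx=4,fy=4,interpolation=cv2.INTER_CUBIC)
cv2.imwrite("pics/a4.png",np.hstack([k(b,350,190),cv2.convertScaleAbs(k(a,190,190),alpha=1.6)]))
```

```text
t 7.175 pos [0.5781 0.202  0.0884] yaw/y-axis [ 0.327  0.945 -0.   ] z [ 0. -0. -1.] F [ 0.3 -0.   0.1] w 0.0471 q [ 0.34  0.44 -0.24  0.89 -0.    0.67]
units [0.04 0.03 1.06]
```

View pics/a4.png

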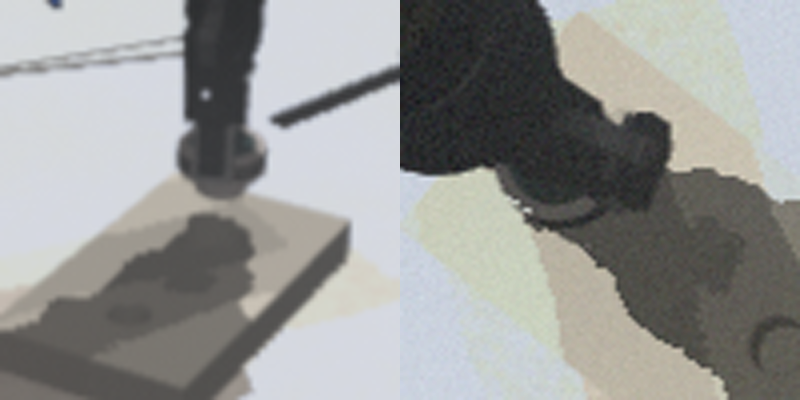

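Side view: the lens is upright above the case with its narrow end at crop (218,190), clear of the fingertips. In the top view it covers the larger pocket, and the smaller one is at (775,345). Lowering.

servo_tool --plan '[[[0.02,0.03,0.5],0,40],[[0.02,0.03,1.0],0,40],[[0.02,0.03,1.2],0,40],[[0.02,0.03,1.3],0,40],[[0.02,0.03,1.4],0,40],[[0.02,0.03,1.5],0,40],[[0.02,0.03,1.6],0,40],[[0.02,0.03,1.6],0,40]]'

```text
time: 8.28
position: [0.5774, 0.2039, 0.0482]
ee_rot: [-0.0, 0.165, 0.986, -0.0]
wrist_force: [0.5, -0.4, -0.4]
grip_width: 0.0473
```

Run:
```python
from h import *
import cv2
go([.5775,.203,.0428])
b=vision.read_camera("side")[:,:,::-1]
u,v,r=350,195,45
cv2.imwrite("pics/a5.png",cv2.resize(b[v-r:v+r,u-r:u+r],None,fx=6,fy=6,interpolation=cv2.INTER_CUBIC))
```

```text
t 8.275 pos [0.5774 0.2039 0.0482] yaw/y-axis [ 0.326  0.945 -0.   ] z [-0. -0. -1.] F [ 0.5 -0.4 -0.4] w 0.0473 q [ 0.34  0.48 -0.28  0.81 -0.    0.67]
units [-0.02 -0.03  0.21]
```

View pics/a5.png

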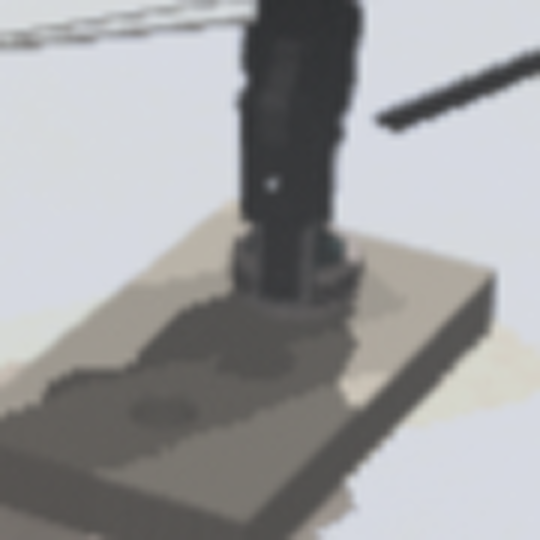

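The foot is about 9 mm below the case top with no contact force, so it is inside the pocket. The small pocket is at crop (165,412), as expected. The dark spot at (255,360) is shadow. Last few millimetres now.

servo_tool --plan '[[[-0.02,-0.03,0.06],0,40],[[-0.02,-0.03,0.12],0,40],[[-0.02,-0.03,0.16],0,40],[[-0.02,-0.03,0.19],0,40],[[-0.02,-0.03,0.19],0,40]]'

```text
time: 8.95
position: [0.5777, 0.203, 0.0435]
ee_rot: [-0.0, 0.165, 0.986, -0.0]
wrist_force: [0.3, -0.5, -1.0]
grip_width: 0.0467
```

servo_tool --plan '[[[0,0,0.02],0,40],[[0,0,0.04],0,40],[[0,0,0.04],0,40]]'

```text
time: 9.32
position: [0.5778, 0.2031, 0.0428]
ee_rot: [0.0, 0.165, 0.986, 0.0]
wrist_force: [-0.8, 0.2, 1.0]
grip_width: 0.047
```

servo_tool --plan '[[[0,0,0.02],0,40],[[0,0,0.03],0,40],[[0,0,0.03],0,40]]'

```text
time: 9.7
position: [0.5778, 0.2031, 0.0427]
ee_rot: [0.0, 0.165, 0.986, 0.0]
wrist_force: [-2.7, -1.2, 8.9]
grip_width: 0.0469
```

Contact at 8.9 N, at the expected seated height of 0.0427. Opening, then rising.

servo_tool --plan '[[[0,0,-0.02],0,50],[[0,0,-0.02],0,56],[[0,0,-0.02],0,62],[[0,0,-0.02],0,70],[[0,0,-0.02],0,70]]'

```text
time: 10.32
position: [0.5777, 0.203, 0.0422]
ee_rot: [-0.0, 0.165, 0.986, -0.0]
wrist_force: [-0.1, 0.0, -0.7]
grip_width: 0.0699
```

servo_tool --plan '[[[0,0,-0.5],0,75],[[0,0,-1.5],0,80],[[0,0,-3],0,80],[[0,0,-5],0,80],[[-2,-2,-6],0,80],[[-4,-4,-6],0,80],[[-6,-6,-6],0,80],[[-6,-6,-6],0,80]]'

```text
time: 11.32
position: [0.672, 0.0091, 0.1935]
ee_rot: [0.001, 0.167, 0.986, -0.0]
wrist_force: [0.2, -0.4, 0.5]
grip_width: 0.0802
```

Run:
```python
from h import *
import cv2
go([.5775,.203,.1])
a=vision.read_camera("top")[:,:,::-1];b=vision.read_camera("side")[:,:,::-1]
cv2.imwrite("pics/tf.png",a);cv2.imwrite("pics/sf.png",b)
k=lambda im,u,v,r:cv2.resize(im[v-r:v+r,u-r:u+r],(400,400),interpolation=cv2.INTER_CUBIC)
cv2.imwrite("pics/a6.png",np.hstack([k(b,350,195,45),cv2.convertScaleAbs(k(a,190,190,45),alpha=1.6)]))
```

```text
t 11.325 pos [0.672  0.0091 0.1935] yaw/y-axis [0.329 0.944 0.   ] z [ 0.002 -0.001 -1.   ] F [ 0.2 -0.4  0.5] w 0.0802 q [ 0.01  0.47  0.06  1.16 -0.    0.35]
units [6.12 6.08 3.73]
```

View pics/a6.png

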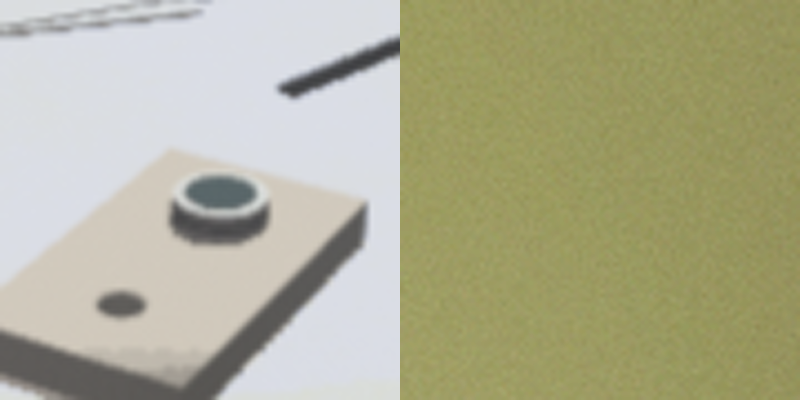

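View pics/sf.png

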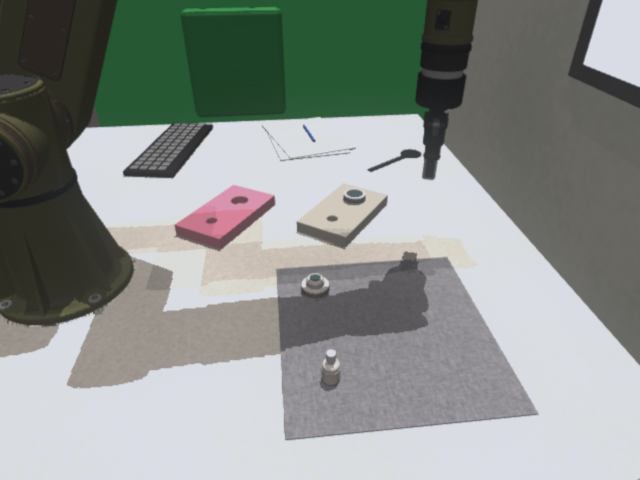

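The lens sits flat in the larger pocket, wide face up. Its rim is centred at side pixel (354.5,194), as expected for z = 42 mm over a pocket at (354,199). The face-down lens (315,285) and the bottle (331,368) haven't moved. I'll let the arm settle, then hand in.

servo_tool --plan '[[[0,0,0],0,80],[[0,0,0],0,80],[[0,0,0],0,80]]'

```text
time: 11.8
position: [0.6703, 0.0136, 0.1926]
ee_rot: [0.0, 0.164, 0.986, 0.0]
wrist_force: [0.1, -0.6, -1.1]
grip_width: 0.08
```

```bash
python3 -c "
from h import *
from workcell import job
print(pix('side',[.5777,.203,.042])); print(job.close_job())"
```

```text
[354.09926379 192.5134481 ]
the job is handed in; nothing more can be done
None
```

The face-up lens is in the larger pocket of the grey case, wide face up with its ring flat on the case, and I handed the job in at about 11.8 s. I gripped it by the wide ring, regripped about 3 mm higher so the fingertips would clear the case, and lowered it in. I let go after a light contact of about 9 N at the expected seated height.

**Last checks:**
- **Seating:** in the final side picture the rim is centred at pixel (354.5, 194), and a seated lens should be at (354.1, 192.5). That difference is within the calibration error.
- **Other objects:** in the side view, the face-down lens, the drop bottle and the pink case are where they were.
- **Arm:** it stands clear, about 0.2 m away.

**Failed or disagreed:**
- The final top picture was blocked by the arm, so the seating was confirmed from the side camera only.
- The gripper read about 47 mm on the 50 mm ring. I did not find out why, but the grip held.

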